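Set out the seasoning board

TASK

Set out the seasoning things on the dark chopping board, upright and in one straight line along its long middle line: the white mortar at the centre of the board, the spice jar midway between the mortar and the glass bowl, and the square tin midway between the mortar and the terracotta crock. Set the round tin squarely on top of the square tin, and draw the wooden muddler out of its steel sleeve and stand it in the mortar. Let go of everything.

Things in the scene. Friction and masses are not known exactly. Their poses are not given: they have to be found in the camera images.
- board: dark wooden chopping board lying flat, 180 mm along its x by 360 mm along its y (long side), 20 mm thick, fixed; origin at the centre of its underside, its top is at height 20 mm. Its x points away from the robot (turned up to about 0.16 rad), its y along its long middle line, to the robot's left. A thin lighter inlay strip runs beside the edge nearest the robot.
- bowl: clear glass bowl with two white onions and a green chilli in it, 120 mm across, 65 mm high, fixed on the worktop just beyond one short end of the board, on the board's long middle line, 240 mm from the board's centre; origin at the centre of its underside
- crock: squat terracotta salt crock with a wooden lid and small knob, 92 mm across, 75 mm high, fixed on the worktop just beyond the other short end of the board, on its long middle line, 240 mm from its centre; origin at the centre of its underside. Bowl and crock may be at either end.
- mortar: white ceramic mortar, a plain open cup 58 mm across outside (upright sides), 48 mm inside, 50 mm high, floor 8 mm thick, loose, about 0.25 kg; origin at the centre of its underside, z up its axis
- jar: small round spice jar with a black screw cap and a paper label, 44 mm across, 75 mm high, loose, about 0.14 kg; origin at the centre of its underside, z up
- square_tin: square metal tin, 50 x 50 mm and 45 mm high, closed flat top, loose, about 0.15 kg; origin at the centre of its underside, z up, x and y along its sides
- round_tin: flat round metal tin, 46 mm across, 32 mm high, closed flat top, loose, about 0.1 kg; origin at the centre of its underside, z up
- muddler: wooden muddler (pestle), 132 mm long, standing upright in the sleeve with its upper half showing: flat-footed shaft 26 mm across from the foot up to 78 mm, a thicker head 32 mm across from 90 to 126 mm above the foot, which is the place to grip; loose, about 0.09 kg; origin at the centre of its foot, z up its axis towards the head
- sleeve: upright steel tube holder for the muddler, bore 28 mm (1 mm clearance all round the shaft), outside 35 mm, top rim 65 mm above the worktop, floor 5 mm thick with a 68 mm round foot plate, fixed to the worktop; origin at the centre of its underside. The muddler must rise 60 mm straight up to be clear of it.
There are look-alikes about, which are no part of the job. What is shaped like the round_tin but green or pink is not meant.

How it is judged (in metres and radians):
At the end, for the whole second after the job is handed in: Upright on the board, at rest: mortar within 15 mm of its centre each way; jar and square tin within 15 mm of the long middle line, 106 to 146 mm (axes) from bowl and crock respectively; round tin flat on square tin within 12 mm; muddler foot down in mortar, within 20 mm, lean under 0.4 rad (x of mortar in the frame of board between -0.015 and 0.015 m and y of mortar in the frame of board between -0.015 and 0.015 m and x of jar in the frame of board between -0.015 and 0.015 m and horizontal distance between jar and bowl between 0.106 and 0.146 m and x of square_tin in the frame of board between -0.015 and 0.015 m and horizontal distance between square_tin and crock between 0.106 and 0.146 m and height (world z) of mortar between 0.016 and 0.025 m and height (world z) of jar between 0.016 and 0.025 m and height (world z) of square_tin between 0.016 and 0.025 m and horizontal distance between round_tin and square_tin below 0.012 m and height (world z) of round_tin between 0.061 and 0.07 m and horizontal distance between muddler and mortar below 0.02 m and height (world z) of muddler between 0.022 and 0.045 m and angle between each of mortar, jar, square_tin, round_tin's own z axis and vertical below 0.1 rad and angle between muddler's own z axis and vertical below 0.4 rad and linear speed of each of mortar, jar, square_tin, round_tin, muddler below 0.02 m/s); the robot touches nothing.
It also fails if it takes over 126 s, if anything falls off the work surface, if the arm or the gripper's body presses on something with over 40 N, if the wrist force passes 120 N, or if a joint passes its speed limit or range.

ROBOT

A 6-joint arm with a two-finger parallel gripper is mounted at the origin on the work surface. World frame = base frame: x ahead of the robot, y to its left, z up, the work surface at z = 0. Lengths are in m, angles in degrees, forces in N, time in s.
With the tool pointing down it reaches from about 0.4 to 0.825 m from the base axis. Payload 7 kg.
Tool frame: the origin (TCP) lies between the finger pads; the fingertips stand 22 mm ahead of it and the grasp point (between the pads) lies 3 mm ahead of it; z points along the fingers, y is the line along which they close (so a half turn about z gives the same grasp; the last joint's range is limited). The gripper opens to 88 mm and grips with 3 to 60 N. Pads are 19 mm wide; open, the fingers measure 130 mm over their backs; the gripper's body (78 mm by 193 mm) begins 47 mm behind the grasp point.
Start: joints at [16.507, 20.546, 0.682, 0, -70.136, -16.507], TCP at [0.675, -0, 0.249] pointing down, gripper open.
Joint ranges: [-176.03, 176.03], [-82.01, 121.73], [-58.28, 71.71], [-173.87, 95.51], [-174.79, -0.11], [-173.66, 173.66]. Speed limits (degrees/s): [136.94, 136.94, 172.46, 180, 180, 180].

INTERFACE

Orientations are given as [roll, pitch, yaw] about the fixed x, y, z axes, in that order (R = Rz(yaw) Ry(pitch) Rx(roll)).
In Python, from plant import ctrl gives the robot as it stands.
- The arm moves only by the tool apply_moves, never from a script. Its argument "targets" is a list of rows, each an object with "travel": the shift along the tool's x, y, z in mm, a list of three; "roll": the turn about the tool's z in degrees; "jaw": the finger opening in mm, from 0 to 87.6. In form: [{"travel": [tx, ty, tz], "roll": roll, "jaw": jaw}, ...]. A call has 1 to 10 rows; each row shifts and turns the commanded pose from where the row before left it, along the tool's axes as they then stand; what a row does not reach is not made up. A row lasts 1/10 s, in which the tool goes at most 50 mm and 8.59 degrees, less where a joint would pass 70% of its speed; a pose out of reach is approached as far as the arm can. A call with a gripper value outside its range is refused whole. The fingers move at their own pace and stop on an object; the grip force is fixed at half the most. Time passes only in rows, so rows that do not move let the fingers close. It gives the time, the measured TCP pose, the force, the opening and the grip force at its end, in the units of the state.
- ctrl.get_obs(): the state, without advancing time (a new reading comes with each control period).
- ctrl.snapshot(name): name is "scene" or "side" or "wrist"; returns the picture (384x512x3 uint8, red, green, blue); there is no depth.
- ctrl.calibration(name): a dict with "K" (3x3 intrinsics, pixels), "extrinsics" (4x4, takes a point from camera to world coordinates); the wrist camera has in their place "hand_eye" (4x4, takes a point from camera to tool coordinates, whose origin is the TCP and whose axes are the flange's). Camera axes: x right, y down, z forward; pixel columns grow to the right and rows downward; lengths in m; the calibration is good to about 2 mm. A picture is of the moment at which its call begins: read the wrist's pose just before it. calibration takes no time and is no camera call.
- ctrl.close_job(): hands the job in; it is judged then, once.
The state is a dict: "clock": time; "joint_pos": joint angles; "qvel": joint speeds; "tau": joint torques, N m; "tool_pos": TCP position; "orientation": TCP orientation; "force": force on the tool from outside, world axes, zero at the start; "moment": the same for the moment, N m; "opening": finger opening in m; "gripper_force": force on a finger pad.
Only numpy, scipy, OpenCV 4.12 (cv2) and the standard library are available. Lean on these libraries where they do the work, as an engineer would, in place of code of your own. Each camera call takes 0.05 s, during which the arm holds its last target. There are 200 camera calls.

## Working session

There is one attempt and no reset: what is moved stays moved. The work goes in short steps, Python scripts to look and compute and a tool call to move; the robot and the scene stay as the last step left them, time stands still between calls to the robot, and variables do not carry over. Pictures are saved under pics/ and viewed, at most 14 in all, crops included, and the job is handed in when it is done.

Besides the shell and the picture viewer there is one more tool, called after "Request:" as a command line: name --argument value ..., lists and objects as JSON in quotes. apply_moves: Moves the arm, as the interface text tells. Its arguments: {"type":"object","properties":{"targets":{"type":"array","items":{"type":"object","properties":{"travel":{"type":"array","items":{"type":"number"}},"roll":{"type":"number"},"jaw":{"type":"number"}}}}},"required":["targets"]}

```bash
ls; mkdir -p pics; python3 - <<'E'
from plant import ctrl
import cv2
o=ctrl.get_obs();print(o['clock'],o['tool_pos'],o['orientation'],o['opening'])
for n in('scene','side','wrist'):
    im=ctrl.snapshot(n);cv2.imwrite(f'pics/{n}0.png',im[:,:,::-1])
    c=ctrl.calibration(n);print(n,{k:v.round(4).tolist() if hasattr(v,'round') else v for k,v in c.items()})
E
```

```text
pics
0.0 [ 6.74544907e-01 -2.67282559e-05  2.47643260e-01] [ 1.79905188e+02 -8.79340709e-03 -9.00085603e+01] 0.08766253473558368
scene {'K': [[491.4162, 0.0, 258.8183], [0.0, 491.4162, 187.6956], [0.0, 0.0, 1.0]], 'extrinsics': [[0.8704, 0.3506, -0.3456, 0.9033], [0.4918, -0.5891, 0.6412, -0.6753], [0.0212, -0.7281, -0.6852, 0.7607], [0.0, 0.0, 0.0, 1.0]]}
side {'K': [[356.6727, 0.0, 253.5682], [0.0, 356.6727, 194.6372], [0.0, 0.0, 1.0]], 'extrinsics': [[-0.9219, -0.2724, 0.2754, 0.2412], [-0.3871, 0.6197, -0.6828, 0.7002], [0.0153, -0.7361, -0.6767, 0.7209], [0.0, 0.0, 0.0, 1.0]]}
wrist {'K': [[281.0924, 0.0, 252.7015], [0.0, 281.0924, 190.345], [0.0, 0.0, 1.0]], 'hand_eye': [[-0.0009, -0.9616, -0.2745, 0.0756], [1.0, -0.001, 0.0005, 0.0007], [-0.0008, -0.2745, 0.9616, -0.1361], [0.0, 0.0, 0.0, 1.0]]}
```

View pics/scene0.png

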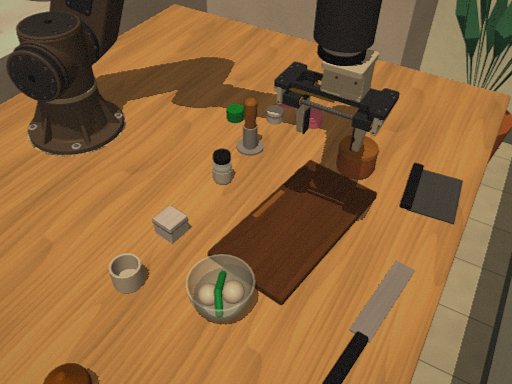

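View pics/side0.png

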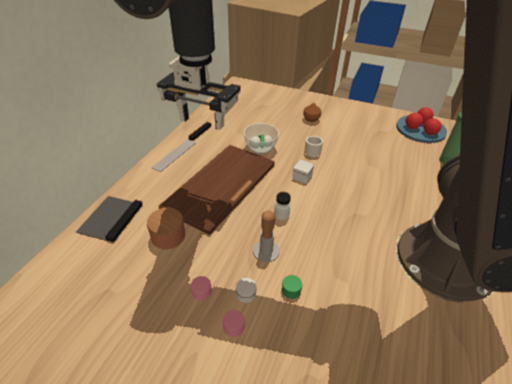

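The scene view shows the mortar (126,273), square tin (171,224), jar (222,167), muddler in its sleeve (250,125), bowl (221,287), crock (357,157) and board (295,230). There are four round-tin candidates: silver at scene (274,114) / side (246,290), green at (235,112), and pink at (315,118) and at side (234,323). Only the silver one fits. I'll confirm it and measure in enlarged crops.

```bash
python3 - <<'E'
import cv2
a=cv2.imread('pics/scene0.png');cv2.imwrite('pics/sc.png',cv2.resize(a[90:315,95:395],(800,600),interpolation=cv2.INTER_CUBIC))
a=cv2.imread('pics/side0.png');cv2.imwrite('pics/sd.png',cv2.resize(a[120:345,140:340],(800,900)[0:1]+(900,),interpolation=cv2.INTER_CUBIC)[:600] if 0 else cv2.resize(a[115:340,120:340],(587,600),interpolation=cv2.INTER_CUBIC))
E
```

```text
(no output)
```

View pics/sc.png

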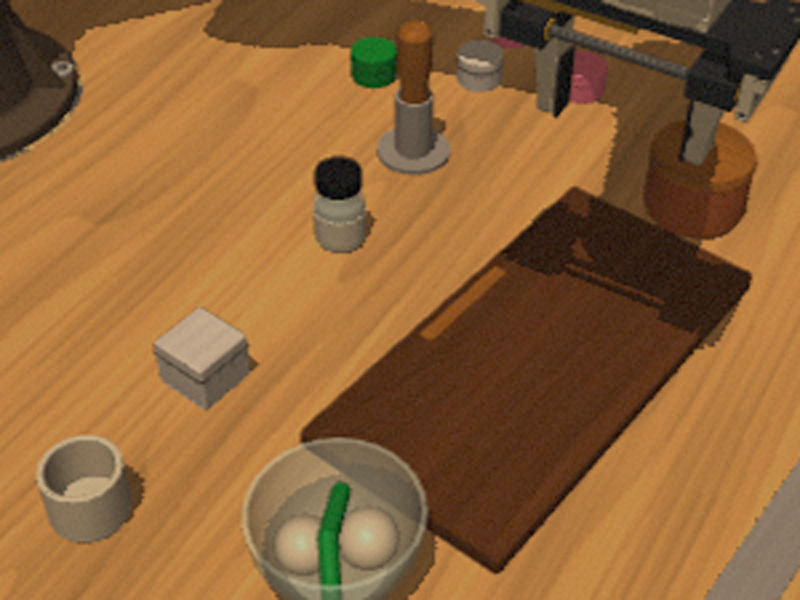

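View pics/sd.png

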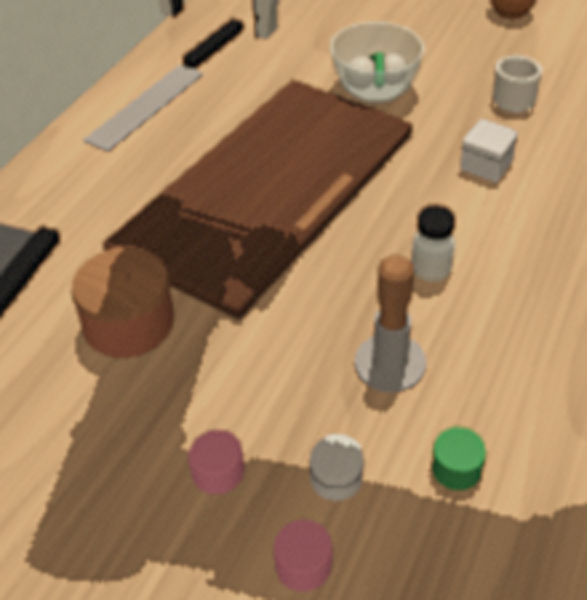

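The crops confirm that the silver tin (scene crop 480,54; side crop 337,455) is the only one of its shape that is neither green nor pink. Next I'll triangulate everything.

```bash
cat >h.py <<'E'
from plant import ctrl
import numpy as np, cv2
from scipy.spatial.transform import Rotation as R
def tool(o):
    T=np.eye(4);T[:3,:3]=R.from_euler('xyz',o['orientation'],degrees=True).as_matrix();T[:3,3]=o['tool_pos'];return T
def ray(name,uv,z,T=None):
    c=ctrl.calibration(name);E=c['extrinsics'] if T is None else T@c['hand_eye']
    d=E[:3,:3]@np.linalg.solve(c['K'],[*uv,1.]);p=E[:3,3]
    return (p+d*(z-p[2])/d[2])[:2]
def look(fn):
    o=ctrl.get_obs();im=ctrl.snapshot('wrist');cv2.imwrite(fn,im[:,:,::-1]);np.save(fn+'.npy',tool(o));print(np.round(o['tool_pos'],4),np.round(o['orientation'],2),o['clock']);return im,tool(o)
E
python3 - <<'E'
from h import *
P={'mortar':((82,473),(517,73),.05),'sq':((202,345),(490,140),.045),'jar':((339,172),(436,219),.075),'plate':((414,151),(390,362),.003),'tin':((480,53),(337,456),.032),'bowl':((336,520),(377,50),.065),
'b1':((303,435),(411,130),.02),'b2':((577,188),(237,312),.02),'b3':((750,276),(106,242),.02),'bFarBowl':((498,567),(293,83),.02),'green':((375,50),(459,447),.032),'pink':((583,65),(217,447),.032)}
W={}
for k,(a,b,z) in P.items():
    s=ray('scene',np.array(a)*.375+[95,90],z);t=ray('side',np.array(b)*.375+[120,115],z);W[k]=(s+t)/2;print(k,s.round(3),t.round(3))
c=(W['b1']+W['b2']+W['b3']+W['bFarBowl'])/4
d=W['b2']-W['b1']+W['b3']-W['bFarBowl'];print(c,np.linalg.norm(d)/2,np.degrees(np.arctan2(d[1],d[0]))-90)
E
```

```text
mortar [ 0.443 -0.313] [ 0.43  -0.294]
sq [ 0.438 -0.174] [ 0.423 -0.157]
jar [0.436 0.018] [0.427 0.026]
plate [0.43  0.152] [0.422 0.157]
tin [0.427 0.286] [0.42  0.289]
bowl [ 0.616 -0.268] [ 0.601 -0.249]
b1 [ 0.537 -0.191] [ 0.523 -0.169]
b2 [0.59  0.162] [0.577 0.172]
b3 [0.76  0.133] [0.749 0.141]
bFarBowl [ 0.71  -0.219] [ 0.695 -0.199]
green [0.336 0.237] [0.328 0.24 ]
pink [0.522 0.319] [0.516 0.321]
[ 0.64251537 -0.0212932 ] 0.35057214142652854 -8.66120339899625
```

View pics/wrist0.png

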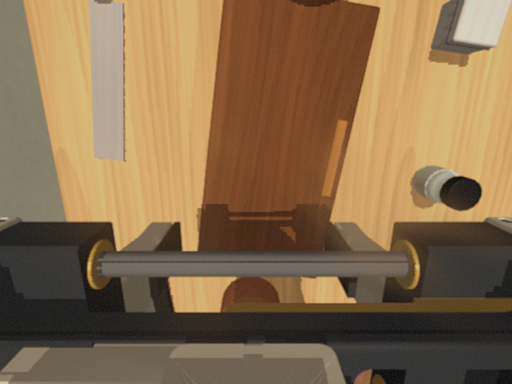

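```bash
python3 - <<'E'
from h import *
o=ctrl.get_obs();T=tool(o)
for n,uv,z in (('b1',(379,9),.02),('jar',(461,192),.075),('edgeNear',(318,276),.02),('edgeFar',(198,245),.02),('crockrim',(250,278),.075),('inlay1',(341,122),.02)):print(n,ray('wrist',uv,z,T).round(4))
# reprojection check: pads / jar from scene est
E
```

```text
b1 [ 0.5296 -0.1862]
jar [0.4348 0.0149]
edgeNear [0.5773 0.1598]
edgeFar [0.7516 0.1091]
crockrim [0.6771 0.1269]
inlay1 [ 0.5622 -0.0612]
```

Request:
apply_moves --targets '[{"travel": [32, 30, 6]}, {"travel": [32, 30, 6]}, {"travel": [32, 30, 6]}, {"travel": [32, 30, 6]}, {"travel": [32, 30, 6]}, {"travel": [32, 30, 6]}, {"travel": [32, 30, 6]}, {"travel": [32, 30, 6]}, {"travel": [0, 0, 0]}]'

```text
validation failed for argument at $.ta...
```

```bash
python3 -c "
from h import *
look('pics/w1.png')"
```

```text
[ 0.6747 -0.      0.2479] [ 1.7993e+02 -1.0000e-02 -9.0010e+01] 0.15
```

View pics/w1.png

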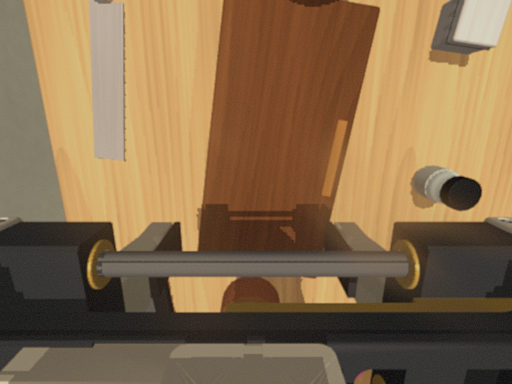

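The call was refused because every row must carry all its fields, so the picture is unchanged from the start.

Request:
apply_moves --targets '[{"travel": [32, 30, 6], "roll": 0, "jaw": 87}, {"travel": [32, 30, 6], "roll": 0, "jaw": 87}, {"travel": [32, 30, 6], "roll": 0, "jaw": 87}, {"travel": [32, 30, 6], "roll": 0, "jaw": 87}, {"travel": [32, 30, 6], "roll": 0, "jaw": 87}, {"travel": [32, 30, 6], "roll": 0, "jaw": 87}, {"travel": [32, 30, 6], "roll": 0, "jaw": 87}, {"travel": [32, 30, 6], "roll": 0, "jaw": 87}, {"travel": [0, 0, 0], "roll": 0, "jaw": 87}, {"travel": [0, 0, 0], "roll": 0, "jaw": 87}]'

```text
clock: 1.2
tool_pos: [0.4343, -0.2568, 0.2007]
orientation: [-180.0, -0.0, -90.1]
force: [-0.2, -0.1, 0.9]
opening: 0.0868
gripper_force: 0.0
```

```bash
python3 -c "
from h import *
look('pics/w2.png')"
```

```text
[ 0.4343 -0.2568  0.2007] [-179.98   -0.    -90.12] 1.2
```

View pics/w2.png

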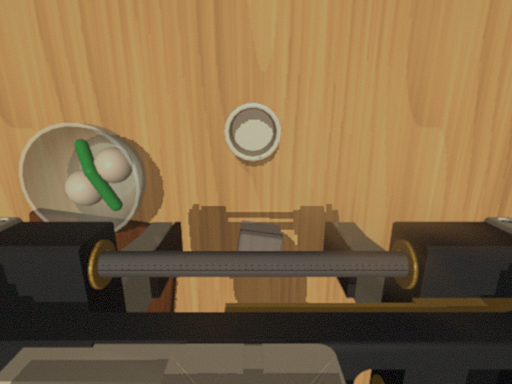

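The mortar rim is centred at (253,132), the bowl rim at about (83,178), and the square tin shows between the fingers near (261,238).

```bash
python3 -c "
from h import *
T=np.load('pics/w2.png.npy')
print(ray('wrist',(253,132),.05,T),ray('wrist',(83.5,178),.065,T),ray('wrist',(261,228),.045,T),ray('wrist',(241,226),.045,T),ray('wrist',(281,226),.045,T))"
```

```text
[ 0.43310554 -0.31128262] [ 0.60153457 -0.26804647] [ 0.42439945 -0.20509143] [ 0.44681455 -0.20758431] [ 0.40200771 -0.20744333]
```

Request:
apply_moves --targets '[{"travel": [27, 0.5, 20], "roll": 0, "jaw": 87}, {"travel": [27, 0.5, 20], "roll": 0, "jaw": 87}, {"travel": [0, 0, 42], "roll": 0, "jaw": 87}, {"travel": [0, 0, 42], "roll": 0, "jaw": 87}, {"travel": [0, 0, 42], "roll": 0, "jaw": 87}, {"travel": [0, 0, 0], "roll": 0, "jaw": 87}, {"travel": [0, 0, 0], "roll": 0, "jaw": 40}, {"travel": [0, 0, 0], "roll": 0, "jaw": 40}, {"travel": [0, 0, 0], "roll": 0, "jaw": 40}, {"travel": [0, 0, 0], "roll": 0, "jaw": 40}]'

```text
clock: 2.25
tool_pos: [0.4351, -0.3102, 0.0364]
orientation: [-179.8, -0.1, -90.0]
force: [-0.4, -0.4, -0.4]
opening: 0.0606
gripper_force: 0.0
```

Request:
apply_moves --targets '[{"travel": [0, 0, 0], "roll": 0, "jaw": 40}, {"travel": [0, 0, 0], "roll": 0, "jaw": 40}, {"travel": [0, 0, -30], "roll": 0, "jaw": 40}, {"travel": [0, 0, -40], "roll": 0, "jaw": 40}, {"travel": [0, 0, -40], "roll": 0, "jaw": 40}, {"travel": [0, 0, 0], "roll": 0, "jaw": 40}]'

```text
clock: 2.85
tool_pos: [0.4369, -0.3113, 0.1506]
orientation: [-179.5, -0.2, -89.9]
force: [1.1, 0.3, -2.9]
opening: 0.0582
gripper_force: 30.0
```

```bash
python3 - <<'E'
from h import *
T=np.load('pics/w1.png.npy');im=cv2.imread('pics/w1.png').astype(int)
r=im[:,:,2]; N=[];F=[]
for v in range(20,196,5):
    row=cv2.GaussianBlur(im[v].astype(np.float32).reshape(1,-1,3),(5,1),0)[0,:,2]
    g=np.gradient(row)
    f=195+np.argmin(g[195:235]); n=310+np.argmax(g[310:395]); N.append((n,v));F.append((f,v))
for nm,L in(('near',N),('far',F)):
    W=np.array([ray('wrist',p,.02,T) for p in L])
    l=cv2.fitLine(W.astype(np.float32),cv2.DIST_HUBER,0,.001,.001).ravel();l=l*np.sign(l[1]) if 0 else l
    print(nm,L[0],L[-1],np.degrees(np.arctan(l[0]/l[1])),'x at y=-.02:',l[2]+(-.02-l[3])*l[0]/l[1])
E
```

```text
near (np.int64(377), 20) (np.int64(335), 195) 8.503405 x at y=-.02: 0.5535284
far (np.int64(221), 20) (np.int64(203), 195) 8.419707 x at y=-.02: 0.73314345
```

Request:
apply_moves --targets '[{"travel": [-36, -25.8, 0], "roll": 0, "jaw": 40}, {"travel": [-36, -25.8, 0], "roll": 0, "jaw": 40}, {"travel": [-36, -25.8, 0], "roll": 0, "jaw": 40}, {"travel": [-36, -25.8, 0], "roll": 0, "jaw": 40}, {"travel": [-36, -25.8, 0], "roll": 0, "jaw": 40}, {"travel": [-36, -25.8, 0], "roll": 0, "jaw": 40}, {"travel": [-36, -25.8, 0], "roll": 0, "jaw": 40}, {"travel": [-36, -25.8, 0], "roll": 0, "jaw": 40}, {"travel": [0, 0, 40], "roll": 0, "jaw": 40}, {"travel": [0, 0, 0], "roll": 0, "jaw": 40}]'

```text
clock: 3.85
tool_pos: [0.637, -0.021, 0.0991]
orientation: [179.5, -0.0, -90.0]
force: [-2.9, -0.6, -3.9]
opening: 0.0582
gripper_force: 30.0
```

Request:
apply_moves --targets '[{"travel": [0, -4, 20], "roll": 0, "jaw": 40}, {"travel": [0, 0, 16], "roll": 0, "jaw": 40}, {"travel": [0, 0, 0], "roll": 0, "jaw": 40}, {"travel": [0, 0, 0], "roll": 0, "jaw": 40}]'

```text
clock: 4.25
tool_pos: [0.6443, -0.0226, 0.0694]
orientation: [180.0, -0.0, -90.0]
force: [0.4, 0.1, -3.0]
opening: 0.0582
gripper_force: 30.0
```

Request:
apply_moves --targets '[{"travel": [0, 0, 6], "roll": 0, "jaw": 40}, {"travel": [0, 0, 5], "roll": 0, "jaw": 40}, {"travel": [0, 0, 1], "roll": 0, "jaw": 40}, {"travel": [0, 0, 0], "roll": 0, "jaw": 40}]'

```text
clock: 4.65
tool_pos: [0.6443, -0.022, 0.0567]
orientation: [180.0, -0.0, -90.0]
force: [0.4, 0.1, -2.7]
opening: 0.0587
gripper_force: 30.0
```

Next I release, rise straight up, and go to look near the jar, with the tool heading for (0.435, 0.05).

Request:
apply_moves --targets '[{"travel": [0, 0, 0.5], "roll": 0, "jaw": 87}, {"travel": [0, 0, 0], "roll": 0, "jaw": 87}, {"travel": [0, 0, 0], "roll": 0, "jaw": 87}, {"travel": [0, 0, -30], "roll": 0, "jaw": 87}, {"travel": [0, 0, -45], "roll": 0, "jaw": 87}, {"travel": [0, 0, -45], "roll": 0, "jaw": 87}, {"travel": [-15, 42, -10], "roll": 0, "jaw": 87}, {"travel": [-15, 42, 0], "roll": 0, "jaw": 87}, {"travel": [-15, 42, 0], "roll": 0, "jaw": 87}, {"travel": [-15, 42, 0], "roll": 0, "jaw": 87}]'

```text
clock: 5.65
tool_pos: [0.475, 0.0382, 0.1864]
orientation: [-179.9, 0.0, -90.0]
force: [0.4, 2.0, 0.4]
opening: 0.0871
gripper_force: 0.0
```

Request:
apply_moves --targets '[{"travel": [-15, 41, 0], "roll": 0, "jaw": 87}, {"travel": [0, 0, 0], "roll": 0, "jaw": 87}, {"travel": [0, 0, 0], "roll": 0, "jaw": 87}]'

```text
clock: 5.95
tool_pos: [0.4353, 0.0536, 0.1872]
orientation: [-179.9, 0.1, -89.9]
force: [0.7, -0.7, 0.1]
opening: 0.0872
gripper_force: 0.0
```

```bash
python3 -c "
from h import *
look('pics/w3.png')"
```

```text
[0.4353 0.0536 0.1872] [-1.7986e+02  7.0000e-02 -8.9870e+01] 5.95
```

View pics/w3.png

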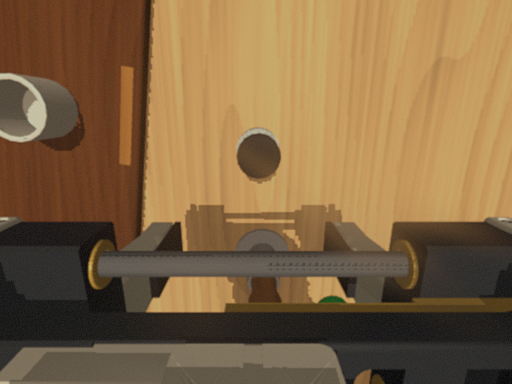

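The jar cap is centred at (259,156). The mortar stands on the board at (15,107), with the sleeve plate below at about (262,240).

```bash
python3 -c "
from h import *
T=np.load('pics/w3.png.npy')
print(ray('wrist',(259,156),.075,T),ray('wrist',(17,107),.07,T),ray('wrist',(262,262),.003,T))"
```

```text
[0.42929604 0.0172775 ] [ 0.63877254 -0.024166  ] [0.42291536 0.16490903]
```

Request:
apply_moves --targets '[{"travel": [36, 4, 10], "roll": 0, "jaw": 87}, {"travel": [0, 0, 44], "roll": 0, "jaw": 87}, {"travel": [0, 0, 45], "roll": 0, "jaw": 87}, {"travel": [0, 0, 45], "roll": 0, "jaw": 87}, {"travel": [0, 0, 0], "roll": 0, "jaw": 70}, {"travel": [0, 0, 0], "roll": 0, "jaw": 30}, {"travel": [0, 0, 0], "roll": 0, "jaw": 30}, {"travel": [0, 0, 0], "roll": 0, "jaw": 30}, {"travel": [0, 0, 0], "roll": 0, "jaw": 30}, {"travel": [0, 0, 0], "roll": 0, "jaw": 30}]'

```text
clock: 7.0
tool_pos: [0.4319, 0.0173, 0.0432]
orientation: [-179.9, 0.1, -90.0]
force: [-1.4, 0.4, 2.0]
opening: 0.0448
gripper_force: 0.8
```

Request:
apply_moves --targets '[{"travel": [0, 0, 0], "roll": 0, "jaw": 30}, {"travel": [0, 0, 0], "roll": 0, "jaw": 30}]'

```text
clock: 7.2
tool_pos: [0.4318, 0.0173, 0.0431]
orientation: [-179.9, 0.0, -90.0]
force: [-2.6, 1.3, 10.1]
opening: 0.0432
gripper_force: 30.0
```

Request:
apply_moves --targets '[{"travel": [0, 0, -40], "roll": 0, "jaw": 30}, {"travel": [0, 0, -45], "roll": 0, "jaw": 30}, {"travel": [0, 0, -30], "roll": 0, "jaw": 30}, {"travel": [32, -38.8, 0], "roll": 0, "jaw": 30}, {"travel": [32, -38.8, 0], "roll": 0, "jaw": 30}, {"travel": [32, -38.8, 0], "roll": 0, "jaw": 30}, {"travel": [32, -38.8, 0], "roll": 0, "jaw": 30}, {"travel": [31, -38.8, 0], "roll": 0, "jaw": 30}, {"travel": [0, 0, 20], "roll": 0, "jaw": 30}, {"travel": [0, 0, 0], "roll": 0, "jaw": 30}]'

```text
clock: 8.2
tool_pos: [0.6227, -0.1421, 0.1335]
orientation: [179.7, 0.0, -90.2]
force: [-1.7, -0.6, -2.3]
opening: 0.043
gripper_force: 30.0
```

Request:
apply_moves --targets '[{"travel": [0, 0, 30], "roll": 0, "jaw": 30}, {"travel": [0, 0, 20], "roll": 0, "jaw": 30}, {"travel": [0, 0, 0], "roll": 0, "jaw": 30}, {"travel": [0, 0, 0], "roll": 0, "jaw": 30}]'

```text
clock: 8.6
tool_pos: [0.6243, -0.1407, 0.0881]
orientation: [180.0, -0.0, -89.9]
force: [-0.1, -0.2, -2.0]
opening: 0.043
gripper_force: 30.0
```

Request:
apply_moves --targets '[{"travel": [0, 0, 12], "roll": 0, "jaw": 30}, {"travel": [0, 0, 8], "roll": 0, "jaw": 30}, {"travel": [0, 0, 4], "roll": 0, "jaw": 30}, {"travel": [0, 0, 0], "roll": 0, "jaw": 30}, {"travel": [0, 0, 0], "roll": 0, "jaw": 30}]'

```text
clock: 9.1
tool_pos: [0.6245, -0.1413, 0.0633]
orientation: [-180.0, -0.0, -90.0]
force: [-1.5, 1.3, 0.8]
opening: 0.0437
gripper_force: 30.0
```

Request:
apply_moves --targets '[{"travel": [0, 0, 0], "roll": 0, "jaw": 87}, {"travel": [0, 0, 0], "roll": 0, "jaw": 87}, {"travel": [0, 0, 0], "roll": 0, "jaw": 87}, {"travel": [0, 0, -40], "roll": 0, "jaw": 87}, {"travel": [0, 0, -45], "roll": 0, "jaw": 87}, {"travel": [0, 0, -40], "roll": 0, "jaw": 87}, {"travel": [-4, 48, 0], "roll": 0, "jaw": 87}, {"travel": [-4, 48, 0], "roll": 0, "jaw": 87}, {"travel": [-4, 49, 0], "roll": 0, "jaw": 87}, {"travel": [-4, 49, 0], "roll": 0, "jaw": 87}]'

```text
clock: 10.1
tool_pos: [0.4286, -0.1253, 0.1879]
orientation: [-180.0, 0.0, -90.0]
force: [-0.7, 0.3, 1.6]
opening: 0.087
gripper_force: 0.0
```

Request:
apply_moves --targets '[{"travel": [0, 0, 0], "roll": 0, "jaw": 87}, {"travel": [0, 0, 0], "roll": 0, "jaw": 87}]'

```text
clock: 10.3
tool_pos: [0.43, -0.1253, 0.189]
orientation: [-179.9, 0.0, -90.0]
force: [1.5, -0.2, -0.6]
opening: 0.087
gripper_force: 0.0
```

```bash
python3 -c "
from h import *
look('pics/w4.png')"
```

```text
[ 0.43   -0.1253  0.189 ] [-1.7985e+02  1.0000e-02 -8.9970e+01] 10.3
```

View pics/w4.png

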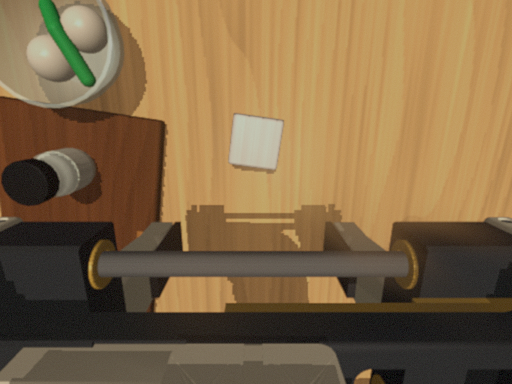

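The square tin's top corners are at (236,114), (283,121), (275,171) and (230,163). The jar is upright with its cap at (31,181), and the board corner is at (164,121).

```bash
python3 -c "
from h import *
T=np.load('pics/w4.png.npy')
P=np.array([ray('wrist',p,.045,T) for p in((236,114),(283,121),(275,171),(230,163))])
print(P,P.mean(0),ray('wrist',(31,181),.095,T),ray('wrist',(164,121),.02,T))
for a,b in((0,1),(3,2),(1,2),(0,3)):
  d=P[b]-P[a];print(np.degrees(np.arctan2(d[1],d[0])),np.linalg.norm(d))
t=np.radians(8.46);c=ray('wrist',(164,121),.02,T)
print(c+.09*np.array([np.cos(t),-np.sin(t)])+.18*np.array([np.sin(t),np.cos(t)]))"
```

```text
[[ 0.44562109 -0.19725944]
 [ 0.40022715 -0.19070712]
 [ 0.40690946 -0.14133896]
 [ 0.45246576 -0.14956484]] [ 0.42630587 -0.16971759] [ 0.61674659 -0.1433397 ] [ 0.52319993 -0.1898257 ]
171.78645636058167 0.045864396270369645
169.7646619537338 0.04629299425164705
82.291481362043 0.049818349536478436
81.83322574935704 0.0481832298617099
[ 0.63870203 -0.02502501]
```

Request:
apply_moves --targets '[{"travel": [44, 2, 10], "roll": 0, "jaw": 87}, {"travel": [0, 0, 20], "roll": 8.4, "jaw": 87}, {"travel": [0, 0, 43], "roll": 0, "jaw": 87}, {"travel": [0, 0, 43], "roll": 0, "jaw": 87}, {"travel": [0, 0, 43], "roll": 0, "jaw": 87}, {"travel": [0, 0, 0], "roll": 0, "jaw": 40}, {"travel": [0, 0, 0], "roll": 0, "jaw": 40}, {"travel": [0, 0, 0], "roll": 0, "jaw": 40}, {"travel": [0, 0, 0], "roll": 0, "jaw": 40}, {"travel": [0, 0, 0], "roll": 0, "jaw": 40}]'

```text
clock: 11.35
tool_pos: [0.4291, -0.1692, 0.0302]
orientation: [-179.9, 0.0, -98.4]
force: [-0.5, 0.6, -0.1]
opening: 0.0522
gripper_force: 0.0
```

Request:
apply_moves --targets '[{"travel": [0, 0, 0], "roll": 0, "jaw": 40}, {"travel": [0, 0, 0], "roll": 0, "jaw": 40}]'

```text
clock: 11.55
tool_pos: [0.4289, -0.1692, 0.03]
orientation: [-179.9, 0.0, -98.4]
force: [-1.4, 1.3, 8.1]
opening: 0.0499
gripper_force: 30.0
```

Request:
apply_moves --targets '[{"travel": [0, 0, -40], "roll": 0, "jaw": 40}, {"travel": [0, 0, -45], "roll": 0, "jaw": 40}, {"travel": [0, 0, -40], "roll": 0, "jaw": 40}, {"travel": [-42, -27.2, 0], "roll": 0, "jaw": 40}, {"travel": [-42, -27.2, 0], "roll": 0, "jaw": 40}, {"travel": [-42, -27.2, 0], "roll": 0, "jaw": 40}, {"travel": [-42, -27.2, 0], "roll": 0, "jaw": 40}, {"travel": [-42, -27.2, 0], "roll": 0, "jaw": 40}, {"travel": [-42, -27.2, 0], "roll": 0, "jaw": 40}, {"travel": [-43, -27.2, 0], "roll": 0, "jaw": 40}]'

```text
clock: 12.55
tool_pos: [0.6599, 0.0956, 0.1542]
orientation: [180.0, 0.0, -98.4]
force: [0.1, -0.5, -1.4]
opening: 0.0495
gripper_force: 30.0
```

Request:
apply_moves --targets '[{"travel": [0, 0, 40], "roll": 0, "jaw": 40}, {"travel": [0, 0, 25], "roll": 0, "jaw": 40}, {"travel": [0, 0, 0], "roll": 0, "jaw": 40}, {"travel": [0, 0, 0], "roll": 0, "jaw": 40}]'

```text
clock: 12.95
tool_pos: [0.6592, 0.0937, 0.0894]
orientation: [180.0, -0.0, -98.4]
force: [0.1, 0.4, -0.4]
opening: 0.0497
gripper_force: 30.0
```

Request:
apply_moves --targets '[{"travel": [-2, 0, 20], "roll": 0, "jaw": 40}, {"travel": [0, 0, 12], "roll": 0, "jaw": 40}, {"travel": [0, 0, 5], "roll": 0, "jaw": 40}, {"travel": [0, 0, 1], "roll": 0, "jaw": 40}, {"travel": [0, 0, 0], "roll": 0, "jaw": 40}]'

```text
clock: 13.45
tool_pos: [0.6599, 0.0958, 0.0518]
orientation: [-180.0, 0.0, -98.4]
force: [0.2, 0.3, -1.9]
opening: 0.0498
gripper_force: 30.0
```

Request:
apply_moves --targets '[{"travel": [0, 0, 1.3], "roll": 0, "jaw": 40}, {"travel": [0, 0, 0], "roll": 0, "jaw": 40}, {"travel": [0, 0, 0], "roll": 0, "jaw": 87}, {"travel": [0, 0, 0], "roll": 0, "jaw": 87}, {"travel": [0, 0, 0], "roll": 0, "jaw": 87}, {"travel": [0, 0, -40], "roll": 0, "jaw": 87}, {"travel": [0, 0, -45], "roll": 0, "jaw": 87}, {"travel": [0, 0, -45], "roll": -8.4, "jaw": 87}, {"travel": [0, 0, 0], "roll": 0, "jaw": 87}]'

```text
clock: 14.35
tool_pos: [0.6632, 0.0967, 0.1878]
orientation: [-179.3, 0.2, -89.7]
force: [0.2, 0.0, 0.6]
opening: 0.0864
gripper_force: 0.0
```

Request:
apply_moves --targets '[{"travel": [-30, 30, 0], "roll": 0, "jaw": 70}, {"travel": [-30, 30, 0], "roll": 0, "jaw": 70}, {"travel": [-30, 30, 0], "roll": 0, "jaw": 70}, {"travel": [-30, 30, 0], "roll": 0, "jaw": 70}, {"travel": [-30, 30, 0], "roll": 0, "jaw": 70}, {"travel": [-30, 30, 0], "roll": 0, "jaw": 70}, {"travel": [-30, 30, 0], "roll": 0, "jaw": 70}, {"travel": [-28, 30, 0], "roll": 0, "jaw": 70}, {"travel": [0, 0, 0], "roll": 0, "jaw": 70}, {"travel": [0, 0, 0], "roll": 0, "jaw": 70}]'

```text
clock: 15.35
tool_pos: [0.4189, 0.3347, 0.18]
orientation: [-180.0, 0.0, -89.9]
force: [0.5, -0.3, -0.1]
opening: 0.0699
gripper_force: 0.0
```

```bash
python3 -c "
from h import *
look('pics/w5.png')"
```

```text
[0.4189 0.3347 0.18  ] [-1.7998e+02  3.0000e-02 -8.9870e+01] 15.35
```

View pics/w5.png

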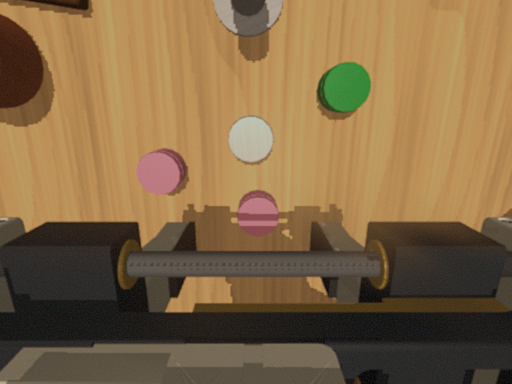

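The silver tin's top is centred at (251,139). The pinks (160,173; 259,213) and the green (345,88) are left alone.

```bash
python3 -c "
from h import *
T=np.load('pics/w5.png.npy')
for p in((251,139),(160,173),(259,213),(345,88)):print(ray('wrist',p,.032,T))
print(ray('wrist',(248,13),.003,T))"
```

```text
[0.41987612 0.28687592]
[0.51385628 0.32170665]
[0.41129157 0.36555519]
[0.33037119 0.23876238]
[0.42294329 0.16751094]
```

Request:
apply_moves --targets '[{"travel": [47, -2, 10], "roll": 0, "jaw": 70}, {"travel": [0, 0, 45], "roll": 0, "jaw": 70}, {"travel": [0, 0, 45], "roll": 0, "jaw": 70}, {"travel": [0, 0, 45], "roll": 0, "jaw": 70}, {"travel": [0, 0, 4], "roll": 0, "jaw": 70}, {"travel": [0, 0, 0], "roll": 0, "jaw": 35}, {"travel": [0, 0, 0], "roll": 0, "jaw": 35}, {"travel": [0, 0, 0], "roll": 0, "jaw": 35}, {"travel": [0, 0, 0], "roll": 0, "jaw": 35}, {"travel": [0, 0, 0], "roll": 0, "jaw": 35}]'

```text
clock: 16.4
tool_pos: [0.4223, 0.2879, 0.0327]
orientation: [-179.9, 0.1, -90.0]
force: [-0.7, -1.1, 8.6]
opening: 0.0454
gripper_force: 30.0
```

Request:
apply_moves --targets '[{"travel": [0, 0, 0], "roll": 0, "jaw": 35}]'

```text
clock: 16.5
tool_pos: [0.4223, 0.2879, 0.0327]
orientation: [-179.9, 0.1, -90.0]
force: [-0.5, -0.3, 8.2]
opening: 0.0453
gripper_force: 30.0
```

Request:
apply_moves --targets '[{"travel": [0, 0, -45], "roll": 0, "jaw": 35}, {"travel": [0, 0, -45], "roll": 0, "jaw": 35}, {"travel": [0, 0, -40], "roll": 0, "jaw": 35}, {"travel": [28, -34, 0], "roll": 0, "jaw": 35}, {"travel": [28, -34, 0], "roll": 0, "jaw": 35}, {"travel": [28, -34, 0], "roll": 0, "jaw": 35}, {"travel": [28, -34, 0], "roll": 0, "jaw": 35}, {"travel": [28, -34, 0], "roll": 0, "jaw": 35}, {"travel": [28, -34, 0], "roll": 0, "jaw": 35}, {"travel": [24, -34, 0], "roll": 0, "jaw": 35}]'

```text
clock: 17.5
tool_pos: [0.6606, 0.0934, 0.1618]
orientation: [-179.9, 0.0, -90.0]
force: [0.8, 1.6, 0.4]
opening: 0.0455
gripper_force: 30.0
```

Request:
apply_moves --targets '[{"travel": [0, 0, 20], "roll": 0, "jaw": 35}, {"travel": [0, 0, 15], "roll": 0, "jaw": 35}, {"travel": [0, 0, 0], "roll": 0, "jaw": 35}, {"travel": [0, 0, 0], "roll": 0, "jaw": 35}]'

```text
clock: 17.9
tool_pos: [0.6589, 0.0955, 0.1261]
orientation: [180.0, -0.0, -89.9]
force: [-0.3, -0.0, -0.3]
opening: 0.0455
gripper_force: 30.0
```

Request:
apply_moves --targets '[{"travel": [0, -1, 15], "roll": 0, "jaw": 35}, {"travel": [0, 0, 8], "roll": 0, "jaw": 35}, {"travel": [0, 0, 4], "roll": 0, "jaw": 35}, {"travel": [0, 0, 0], "roll": 0, "jaw": 35}, {"travel": [0, 0, 0], "roll": 0, "jaw": 35}]'

```text
clock: 18.4
tool_pos: [0.6605, 0.095, 0.0988]
orientation: [-180.0, -0.0, -90.0]
force: [-0.3, 0.1, -1.2]
opening: 0.0454
gripper_force: 30.0
```

Request:
apply_moves --targets '[{"travel": [0, 0, 1], "roll": 0, "jaw": 35}, {"travel": [0, 0, 0], "roll": 0, "jaw": 70}, {"travel": [0, 0, 0], "roll": 0, "jaw": 70}, {"travel": [0, 0, 0], "roll": 0, "jaw": 70}, {"travel": [0, 0, -30], "roll": 0, "jaw": 70}, {"travel": [0, 0, -45], "roll": 0, "jaw": 70}, {"travel": [0, 0, -42], "roll": 0, "jaw": 70}, {"travel": [-21, 43, 0], "roll": 0, "jaw": 70}, {"travel": [-21, 43, 0], "roll": 0, "jaw": 70}]'

```text
clock: 19.3
tool_pos: [0.5746, 0.1372, 0.216]
orientation: [-179.9, 0.1, -90.1]
force: [-0.9, 1.5, -0.8]
opening: 0.07
gripper_force: 0.0
```

Request:
apply_moves --targets '[{"travel": [-21, 43, 0], "roll": 0, "jaw": 70}, {"travel": [-21, 43, 0], "roll": 0, "jaw": 70}, {"travel": [-21, 43, 0], "roll": 0, "jaw": 70}, {"travel": [0, 20, 0], "roll": 0, "jaw": 70}, {"travel": [0, 0, 0], "roll": 0, "jaw": 70}, {"travel": [0, 0, 0], "roll": 0, "jaw": 70}]'

```text
clock: 19.9
tool_pos: [0.4255, 0.2003, 0.2155]
orientation: [-179.9, 0.1, -89.9]
force: [-0.2, 0.6, 0.4]
opening: 0.07
gripper_force: 0.0
```

```bash
python3 -c "
from h import *
look('pics/w6.png')"
```

```text
[0.4255 0.2003 0.2155] [-1.7993e+02  7.0000e-02 -8.9920e+01] 19.9
```

View pics/w6.png

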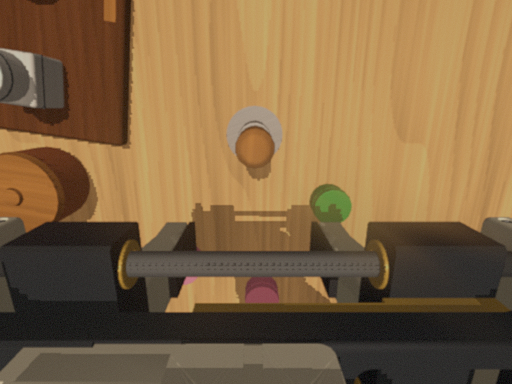

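The muddler's head is centred at (255,148), the sleeve plate at (255,134), the crock at (10,195) and the stacked tins at upper left.

```bash
python3 -c "
from h import *
T=np.load('pics/w6.png.npy')
print(ray('wrist',(255,148),.12,T),ray('wrist',(255.5,134),.003,T))"
```

```text
[0.42297672 0.15475144] [0.42150736 0.15297987]
```

Request:
apply_moves --targets '[{"travel": [46, 1.5, 0], "roll": 0, "jaw": 70}, {"travel": [0, 0, 35], "roll": 0, "jaw": 70}, {"travel": [0, 0, 35], "roll": 0, "jaw": 70}, {"travel": [0, 0, 29], "roll": 0, "jaw": 70}, {"travel": [0, 0, 0], "roll": 0, "jaw": 50}, {"travel": [0, 0, 0], "roll": 0, "jaw": 20}, {"travel": [0, 0, 0], "roll": 0, "jaw": 20}, {"travel": [0, 0, 0], "roll": 0, "jaw": 20}, {"travel": [0, 0, 0], "roll": 0, "jaw": 20}, {"travel": [0, 0, 0], "roll": 0, "jaw": 20}]'

```text
clock: 20.95
tool_pos: [0.4244, 0.1543, 0.1167]
orientation: [-179.9, 0.1, -90.0]
force: [-0.6, 1.5, 5.3]
opening: 0.0313
gripper_force: 30.0
```

Request:
apply_moves --targets '[{"travel": [0, 0, 0], "roll": 0, "jaw": 20}, {"travel": [0, 0, 0], "roll": 0, "jaw": 20}]'

```text
clock: 21.15
tool_pos: [0.4244, 0.1543, 0.1166]
orientation: [-179.9, 0.0, -90.0]
force: [-0.9, 0.1, 7.0]
opening: 0.0312
gripper_force: 30.0
```

Gripped with small side forces. I draw it out slowly.

Request:
apply_moves --targets '[{"travel": [0, 0, -8], "roll": 0, "jaw": 20}, {"travel": [0, 0, -10], "roll": 0, "jaw": 20}, {"travel": [0, 0, -10], "roll": 0, "jaw": 20}, {"travel": [0, 0, -10], "roll": 0, "jaw": 20}, {"travel": [0, 0, -10], "roll": 0, "jaw": 20}, {"travel": [0, 0, -10], "roll": 0, "jaw": 20}, {"travel": [0, 0, -12], "roll": 0, "jaw": 20}, {"travel": [0, 0, -20], "roll": 0, "jaw": 20}, {"travel": [0, 0, -30], "roll": 0, "jaw": 20}, {"travel": [0, 0, 0], "roll": 0, "jaw": 20}]'

```text
clock: 22.15
tool_pos: [0.4258, 0.155, 0.24]
orientation: [-179.7, 0.2, -90.0]
force: [-0.1, 0.6, -0.5]
opening: 0.0316
gripper_force: 30.0
```

Request:
apply_moves --targets '[{"travel": [25, -31, 0], "roll": 0, "jaw": 20}, {"travel": [25, -31, 0], "roll": 0, "jaw": 20}, {"travel": [25, -31, 0], "roll": 0, "jaw": 20}, {"travel": [25, -31, 0], "roll": 0, "jaw": 20}, {"travel": [25, -31, 0], "roll": 0, "jaw": 20}, {"travel": [25, -31, 0], "roll": 0, "jaw": 20}, {"travel": [25, -31, 0], "roll": 0, "jaw": 20}, {"travel": [2, -1, 0], "roll": 0, "jaw": 20}, {"travel": [0, 0, 0], "roll": 0, "jaw": 20}, {"travel": [0, 0, 0], "roll": 0, "jaw": 20}]'

```text
clock: 23.15
tool_pos: [0.6413, -0.0229, 0.2355]
orientation: [179.9, 0.0, -90.0]
force: [0.6, 0.2, -0.6]
opening: 0.0316
gripper_force: 30.0
```

```bash
python3 -c "
from h import *
im=ctrl.snapshot('scene');b=ctrl.snapshot('side')
f=lambda a:cv2.resize(a,(400,600),interpolation=cv2.INTER_CUBIC)
cv2.imwrite('pics/c1.png',np.hstack([f(im[100:325,190:390][:, :150]) if 0 else cv2.resize(im[105:325,200:390],(400,463)),cv2.resize(b[90:273,140:298],(400,463))])[:,:,::-1])"
```

```text
(no output)
```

View pics/c1.png

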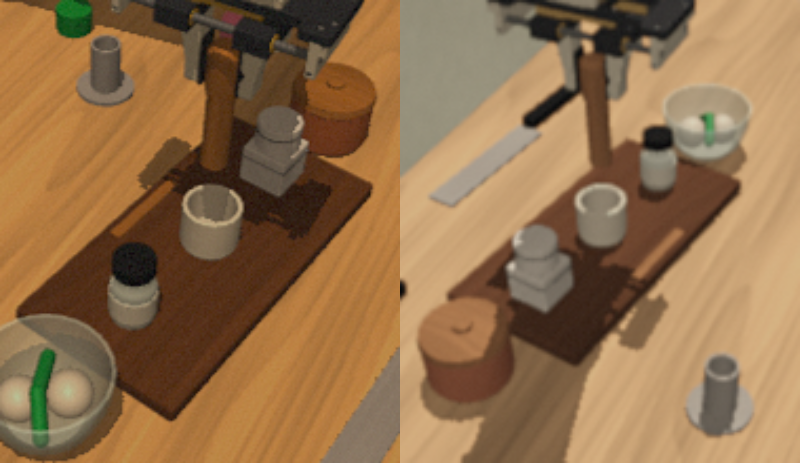

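The mortar, jar and tin stack stand in line on the board, and the muddler hangs above the mortar. The scene crop has the mortar rim at (211,210) and the muddler foot at (216,163). The side crop has the rim at (602,212) and the foot at (600,163).

```bash
python3 - <<'E'
from h import *
s=lambda p,z:ray('scene',np.array(p)/2.105+[200,105],z)
d=lambda p,z:ray('side',(np.array(p)-[400,0])/2.532+[140,90],z)
for n,a,b,z in(('mortar',(211,208),(602,211),.07),('foot',(216,163),(600,163),.124),('jar',(134,262),(658,137),.095),('tin',(279,123),(536,241),.097),('sq',(275,160),(540,275),.065)):print(n,s(a,z).round(4),d(b,z).round(4),((s(a,z)+d(b,z))/2).round(4))
C=[s((19,313),.02),s((371,187),.02),s((172,415),.02),d((740,186),.02),d((450,293),.02),d((577,360),.02),d((632,142),.02)]
for c in C:print(c.round(4))
E
```

```text
mortar [ 0.6487 -0.0276] [ 0.6302 -0.0009] [ 0.6395 -0.0142]
foot [ 0.6472 -0.0238] [ 0.6379 -0.0171] [ 0.6425 -0.0204]
jar [ 0.6295 -0.1442] [ 0.6172 -0.1277] [ 0.6233 -0.1359]
tin [0.6647 0.089 ] [0.6547 0.1005] [0.6597 0.0947]
sq [0.6724 0.0709] [0.6448 0.1157] [0.6586 0.0933]
[ 0.5385 -0.1921]
[0.7602 0.1321]
[ 0.7095 -0.2182]
[ 0.5228 -0.1702]
[0.7487 0.1407]
[0.5745 0.1717]
[ 0.6893 -0.202 ]
```

Request:
apply_moves --targets '[{"travel": [-2, -1, 20], "roll": 0, "jaw": 20}, {"travel": [0, 0, 20], "roll": 0, "jaw": 20}, {"travel": [0, 0, 8], "roll": 0, "jaw": 20}, {"travel": [0, 0, 8], "roll": 0, "jaw": 20}, {"travel": [0, 0, 5], "roll": 0, "jaw": 20}, {"travel": [0, 0, 0], "roll": 0, "jaw": 20}, {"travel": [0, 0, 0], "roll": 0, "jaw": 20}]'

```text
clock: 23.95
tool_pos: [0.6433, -0.0211, 0.1754]
orientation: [-180.0, -0.0, -90.0]
force: [0.3, 0.5, -1.2]
opening: 0.0315
gripper_force: 30.0
```

No contact on entry, so I continue down.

Request:
apply_moves --targets '[{"travel": [0, 0, 10], "roll": 0, "jaw": 20}, {"travel": [0, 0, 10], "roll": 0, "jaw": 20}, {"travel": [0, 0, 8], "roll": 0, "jaw": 20}, {"travel": [0, 0, 4], "roll": 0, "jaw": 20}, {"travel": [0, 0, 2], "roll": 0, "jaw": 20}, {"travel": [0, 0, 0], "roll": 0, "jaw": 20}, {"travel": [0, 0, 0], "roll": 0, "jaw": 20}]'

```text
clock: 24.65
tool_pos: [0.6432, -0.0211, 0.141]
orientation: [-180.0, 0.0, -90.0]
force: [0.6, 1.1, -0.3]
opening: 0.0311
gripper_force: 30.0
```

Request:
apply_moves --targets '[{"travel": [0, 0, 1], "roll": 0, "jaw": 20}, {"travel": [0, 0, 0], "roll": 0, "jaw": 20}, {"travel": [0, 0, 0], "roll": 0, "jaw": 60}, {"travel": [0, 0, 0], "roll": 0, "jaw": 60}, {"travel": [0, 0, 0], "roll": 0, "jaw": 60}, {"travel": [0, 0, -25], "roll": 0, "jaw": 60}, {"travel": [0, 0, -40], "roll": 0, "jaw": 60}, {"travel": [0, 0, -45], "roll": 0, "jaw": 60}, {"travel": [0, 40, 0], "roll": 0, "jaw": 60}, {"travel": [0, 40, 0], "roll": 0, "jaw": 60}]'

```text
clock: 25.65
tool_pos: [0.5632, -0.0209, 0.2509]
orientation: [-179.9, 0.0, -90.0]
force: [0.4, -0.7, -1.5]
opening: 0.0598
gripper_force: 0.0
```

Request:
apply_moves --targets '[{"travel": [0, 40, 0], "roll": 0, "jaw": 60}, {"travel": [0, 0, 0], "roll": 0, "jaw": 60}, {"travel": [0, 0, 0], "roll": 0, "jaw": 60}]'

```text
clock: 25.95
tool_pos: [0.5226, -0.0211, 0.2508]
orientation: [-179.9, 0.0, -90.0]
force: [1.3, 0.3, 0.3]
opening: 0.0601
gripper_force: 0.0
```

```bash
python3 -c "
from h import *
im=ctrl.snapshot('scene');b=ctrl.snapshot('side')
cv2.imwrite('pics/c2.png',np.hstack([cv2.resize(im[105:325,200:390],(400,463)),cv2.resize(b[90:273,140:298],(400,463))])[:,:,::-1])"
```

```text
(no output)
```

View pics/c2.png

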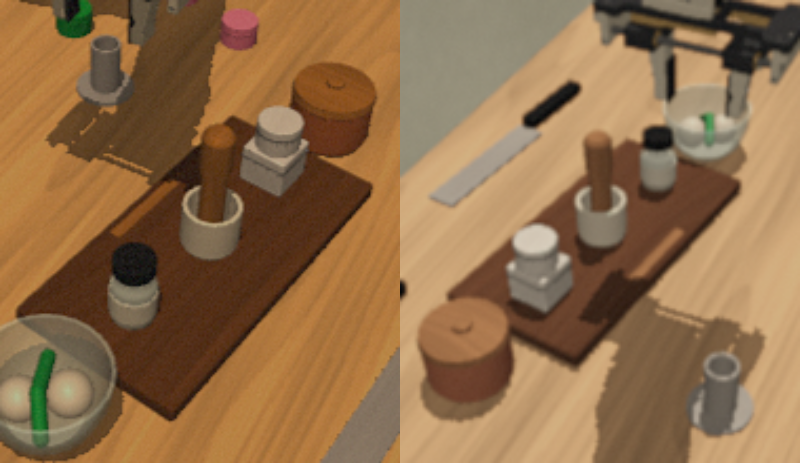

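The muddler stands upright in the mortar at (217,190), and the jar, mortar and stacked tins are upright on the board's middle line. The gripper is clear, so I hand in.

```bash
python3 -c "
from plant import ctrl
print(ctrl.close_job())"
```

```text
the job is handed in; nothing more can be done
None
```

The seasoning things are set out as asked and the job is handed in at about 26 s; the last pictures show everything upright in line and let go, but the hand-in returned no verdict.

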